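Release a locked-out pellet press and hold its lever down

TASK

Put the locked-out hand press to work: first lift the lockout plate off its hook and set it down in the small metal tray, then flip the safety catch over to the left, clear of the lever. Then pull the lever all the way towards the front of the press, to its stop, and finish while still holding it there with the gripper: it springs back if let go. Do not shift the other loose things on the bench.

Things in the scene. Friction and masses are not known exactly. Their poses are not given: they have to be found in the camera images.
- press: Grey hand-lever pellet press, fixed to the bench; its base is 170 x 232 x 16 mm. Origin on the bench surface, below the lever's hinge. Its x axis points to its back, y to its left as seen from its front, z up. In this frame (mm): base x -70..100, y -75..157; column and head x -43..83, y -30..30, up to z 130, with a die and ram under the head.
- hook (a point): Point on the axis of the hook's level part (8 mm steel rod) where the lockout plate hangs; at (-30, 130, 170) mm in the press frame. The rod runs from here 65 mm to the back, to a round post no higher than the rod, and 25 mm to the front (press -x), where it turns up and ends 18 mm above the rod's axis: this end must pass through the plate's slot.
- lockout_center (a point): Centre of the white plastic lockout plate, 22 x 40 x 95 mm (its x, y, z), 60 to 130 g. A slot 18 wide and 40 mm tall runs through its thickness, 28 to 68 mm above its underside; the top 27 mm are solid. It hangs by the slot's upper edge on the hook rod, x along the press's x, this point 153 mm above the bench. To free it lift it 14 to 32 mm (best 23), then move it 60 mm to the press's front.
- tray: Open shallow metal tray, fixed, 120 x 140 mm (its x, y), 16 mm high, walls and floor 4 mm thick. Origin at the centre of its underside, on the bench.
- catch (a joint): Safety catch: flat steel arm, 92 mm long, hinged about the press's front-back axis at (17, 60, 145) mm in the press frame. At 0 it leans 45 degrees to the right, in front of the lever's bar, and blocks the lever; it grows as the catch is flipped up and over to the left, to its stop at 1.5 rad. It stays where it is left by friction; about 1 N at its tab moves it.
- catch_tab (a point): Tab by which the catch is flipped: a 10 mm steel pin with a 14 mm black ball end, 70 mm from the catch's hinge, standing out 49 mm from the arm towards the front of the press. This point is 5 mm behind the ball's centre. It swings in an upright left-right plane: at joint 0 it is at (-25, 10, 194) mm in the press frame, at 1.5 rad at (-25, 106, 198) mm. Push it to the left.
- lever (a joint): Lever of the press: 0 at rest, leaning 35 degrees to the back; grows as it is pulled to the front, to its stop at 1.2 rad, where it leans 34 degrees to the front. A spring drives it back: 3 to 4 N at the grip at the start, 8 to 9 N at the stop. With the catch on, it meets the catch at 0.05 rad and gives 0.1 rad more at 25 N.
- lever_grip (a point): Grip point on the lever's handle: a level black bar of 16 mm diameter that runs along the press's y, free over 94 mm to the right of the steel lever bar, with a 21 mm ball at its end. The point is on the bar's axis, 50 mm to the right of the lever bar and 150 mm from the lever's hinge axis; at rest at (86, -50, 268) mm in the press frame.
- lever_hinge (a point): Point on the lever's hinge axis, which runs along the press's y; 145 mm above the bench, straight above the press's origin.
- by_beaker: Small clear beaker, 52 mm across, 62 mm tall, bystander. Origin under its centre.
- by_block_insert_2: Grey metal block with six holes, 66 x 95 x 30 mm, bystander. Origin under its centre.
- by_sticky_pad: Small note pad, 50 x 76 x 12 mm, bystander. Origin under its centre.
- by_cool_block: Dark perforated cooling block, 78 x 115 x 30 mm, bystander. Origin under its centre.
Things that resemble listed ones, but are neither listed nor needed, are in the scene too. Of the things shaped like the part that bears lockout_center, the white one is meant.

How it is judged (in metres and radians):
On the way, in this order (a step that is already met when the one before it is completed fails the run):
1. the lockout plate is off the hook, held by the gripper (distance between lockout_center and hook above 0.07 m and height (world z) of lockout_center above 0.065 m and contact force between lockout and press below 0.05 N and contact force between lockout and the fingers above 0.5 N), for 0.1 s.
2. the lockout plate lies or stands in the tray, let go, with the catch still on (x of lockout_center in the frame of tray between -0.06 and 0.06 m and y of lockout_center in the frame of tray between -0.07 and 0.07 m and height (world z) of lockout_center below 0.06 m and contact force between lockout and the arm below 0.05 N and contact force between lockout and the fingers below 0.05 N and value of joint catch below 0.6 rad), for 0.2 s.
3. the catch is flipped over while the lever is still at rest (value of joint catch above 1 rad and value of joint lever below 0.2 rad), for 0.1 s.
4. the lever is pulled to its stop and held by the gripper (value of joint lever above 1.05 rad and contact force between lever and the fingers above 1 N), for 0.3 s.
At the end, for the whole second after the job is handed in: The lever is held beyond 1.05 rad (its stop is at 1.2) by the gripper, which presses on it with more than 1 N; the catch is flipped beyond 1.0 rad; the lockout plate is at rest in the tray, its centre within the tray's outline and less than 60 mm above the bench (all of step 4 and value of joint catch above 1 rad and x of lockout_center in the frame of tray between -0.06 and 0.06 m and y of lockout_center in the frame of tray between -0.07 and 0.07 m and height (world z) of lockout_center below 0.06 m and linear speed of lockout below 0.02 m/s); the arm keeps its last pose, push and grip.
It fails at once if the lever is forced past the catch while the catch is on (value of joint lever above 0.3 rad and value of joint catch below 0.5 rad).
It fails at once if a bystander is shifted by more than 30 mm (distance of any of by_beaker, by_block_insert_2, by_sticky_pad, by_cool_block from where it was at the start of the episode above 0.03 m).
It also fails if it takes over 64 s, if anything falls off the work surface, if the arm or the gripper's body presses on something with over 40 N, if the wrist force passes 120 N, or if a joint passes its speed limit or range.

ROBOT

A 6-joint arm with a two-finger parallel gripper is mounted at the origin on a cart in front of the work surface, level with it; the furniture and walls round the work are solid. World frame = base frame: x ahead of the robot, y to its left, z up, the work surface at z = 0. Lengths are in mm, angles in rad, forces in N, time in s.
With the tool pointing down it reaches from about 275 to 750 mm from the base axis. Payload 10.2 kg.
Tool frame: the origin (TCP) lies at the very end of the fingers, on their centre line; the grasp point (between the pads) lies 19 mm behind it; z points along the fingers, y is the line along which they close (so a half turn about z gives the same grasp; the last joint's range is limited). The gripper opens to 85 mm and grips with 20 to 120 N. Pads are 22 mm wide; open, the fingers measure 114 mm over their backs; the gripper's body (76 mm by 85 mm) begins 54 mm behind the grasp point. The pads swing forward as they close: fully open they stand 13 mm farther back than shut.
Start: joints at [-1.375, 0.313, 1.498, -0, 1.331, -0.223], TCP at [213.487, -479.64, 231.294] pointing down, gripper open.
Joint ranges: [-2.94, 2.94], [-0.97, 2.17], [0.19, 2.56], [-1.23, 4.37], [0.02, 3.11], [-2.88, 2.88]. Speed limits (rad/s): [2.39, 2.39, 3.01, 3.14, 3.14, 3.14].

INTERFACE

Orientations are given as a unit quaternion [w, x, y, z].
In Python, from rig import ctrl gives the robot as it stands.
- The arm moves only by the shell command python3 -m inch 'ROWS' [OPENING] [FORCE]. ROWS is text: rows parted by semicolons, each of 6 numbers parted by spaces: the shift along the tool's x, y, z in mm, then the turn, a rotation vector about the tool's x, y, z in units of 6 degrees (1.0 is 6 degrees). A call has exactly 10 rows; each row shifts and turns the commanded pose from where the row before left it, along the tool's axes as they then stand; what a row does not reach is not made up. A row lasts 1/12 s, in which the tool goes at most 41.7 mm and 7.16 degrees, less where a joint would pass 70% of its speed; a pose out of reach is approached as far as the arm can. A call with a gripper value outside its range is refused whole. OPENING is the opening, from 0 (shut) to 1 (fully open), set as the call begins (- or left out, the last holds). The fingers move at their own pace and stop on an object; FORCE is the grip in N (left out, the last holds). Time passes only in rows, so rows that do not move let the fingers close, or fill a call up. It gives the time, the measured TCP pose, the force, the opening and the grip force at its end, in the units of the state.
- ctrl.sense(): the state, without advancing time (a new reading comes with each control period).
- ctrl.capture(name): name is "scene" or "top" or "wrist"; returns a dict with "image" (480x640x3 uint8, red, green, blue), "intrinsics" (3x3 intrinsics, pixels), "rvec" (rotation vector, rad) and "tvec" (3), from world to camera coordinates, as OpenCV has them. Camera axes: x right, y down, z forward; pixel columns grow to the right and rows downward; lengths in mm; the calibration is good to about 2 mm. A picture is of the moment at which its call begins. There is no depth.
- ctrl.finish_job(): hands the job in; it is judged then, once.
The state is a dict: "time_s": time; "joints": joint angles; "dq": joint speeds; "tau": joint torques, N m; "eef_pos": TCP position; "ee_rot": TCP orientation; "force": force on the tool from outside, world axes, zero at the start; "wrist_torque": the same for the moment, N m; "grip_width": opening from 0.0 (shut) to 1.0 (fully open); "grip_force": force on a finger pad.
Only numpy, scipy, OpenCV 4.12 (cv2) and the standard library are available. Lean on these libraries where they do the work, as an engineer would, in place of code of your own. Each camera call takes 0.05 s, during which the arm holds its last target. There are 200 camera calls.

## Working session

There is one attempt and no reset: what is moved stays moved. The work goes in short steps, Python scripts to look and compute and a shell command to move; the robot and the scene stay as the last step left them, time stands still between calls to the robot, and variables do not carry over. Pictures are saved under pics/ and viewed, at most 14 in all, crops included, and the job is handed in when it is done.

```bash
ls; mkdir -p pics
python3 - <<'E'
from rig import ctrl
import cv2,numpy as np
for n in("scene","top"):
    c=ctrl.capture(n);cv2.imwrite(f"pics/{n}0.png",c["image"][:,:,::-1])
    R=cv2.Rodrigues(np.array(c["rvec"]))[0];print(n,-R.T@np.array(c["tvec"]).ravel(),R.round(2).tolist(),np.array(c["intrinsics"]).tolist())
print(ctrl.sense())
E
```

```text
pics
scene [-265.10989901 -973.51056902 1100.79489074] [[0.76, -0.65, 0.01], [-0.37, -0.44, -0.82], [0.53, 0.62, -0.57]] [[616.1040944499921, 0.0, 320.011401325221], [0.0, 616.1040944499921, 240.6121160407719], [0.0, 0.0, 1.0]]
top [-101.78596705  292.43190246 1552.81763135] [[-0.41, -0.91, -0.01], [-0.81, 0.37, -0.47], [0.43, -0.19, -0.88]] [[600.7148605325399, 0.0, 321.4163626879074], [0.0, 600.7148605325399, 240.34597587147795], [0.0, 0.0, 1.0]]
{'time_s': 0.1, 'joints': array([-1.37538299e+00,  3.13394299e-01,  1.49835635e+00, -2.54336608e-05,
        1.33102933e+00, -2.23379292e-01]), 'dq': array([ 0.00107581, -0.00331927, -0.00049686,  0.00082738, -0.00062087,
        0.00237278]), 'tau': array([ 1.47074472e-03, -4.12899542e+01, -2.60143930e+01, -1.83868724e-04,
        3.01191380e-03, -1.13624870e-07]), 'eef_pos': array([ 213.44107451, -479.39483218,  230.79397577]), 'ee_rot': array([-5.93777006e-04,  9.78155779e-01,  2.07872363e-01, -4.04914508e-06]), 'force': array([-0.42429781, -0.27859513,  0.01366783]), 'wrist_torque': array([ 0.00608908, -0.00753208, -0.00123281]), 'grip_force': 0.0, 'grip_width': 1.0014785177038281}
```

View pics/scene0.png

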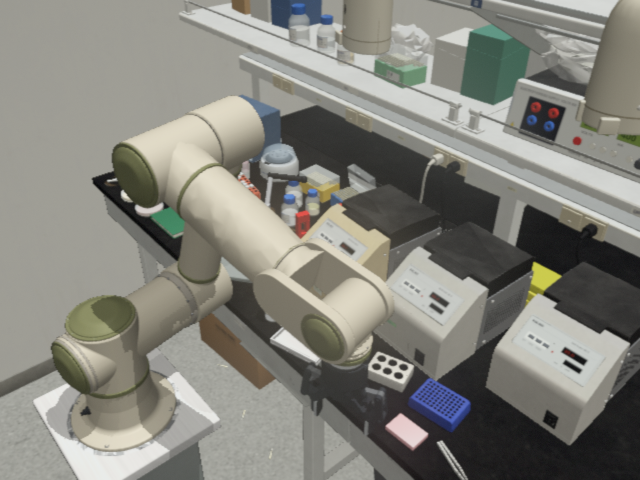

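View pics/top0.png

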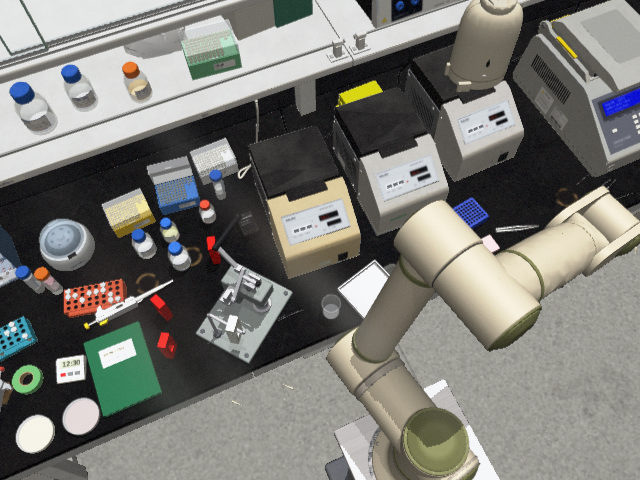

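The scene view shows the press mostly hidden behind the arm (lever at about 270,190). The top view shows the press at about (245,315), the tray at (368,290), the beaker at (330,306), the white plate at (232,323), and red lookalikes at (212,250), (160,307) and (167,345).

Run:
```python
import cv2
a=cv2.imread("pics/top0.png")[215:375,185:405]
cv2.imwrite("pics/crop1.png",cv2.resize(a,None,fx=3.6,fy=3.6,interpolation=cv2.INTER_CUBIC))
```

```text
(no output)
```

View pics/crop1.png

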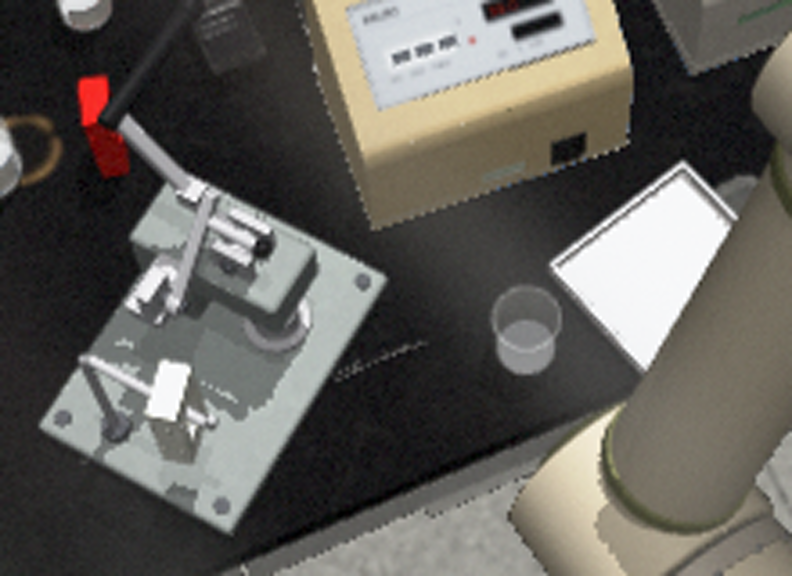

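The crop shows the press: front-right base corner at (385,275), front-left at (235,530), back-left at (40,425). The white plate's top is at (168,390), the hook tip at (210,420), the catch tab ball at (263,243), the lever handle running (110,120) to (190,0), and the tray corner at (550,265).

```bash
cat > h.py <<'E'
import cv2,numpy as np
from scipy.spatial.transform import Rotation as Ro
def cam(c): 
    R=cv2.Rodrigues(np.array(c["rvec"]))[0];t=np.array(c["tvec"]).ravel();return R,t,np.array(c["intrinsics"])
def ray(c,p,z):
    R,t,K=cam(c);d=R.T@np.linalg.inv(K)@[p[0],p[1],1];o=-R.T@t;return o+d*(z-o[2])/d[2]
def proj(c,P):
    R,t,K=cam(c);return cv2.projectPoints(np.atleast_2d(np.array(P,float)),np.array(c["rvec"]),t,K,None)[0].reshape(-1,2)
def fit2d(L,W): # W=R L+t in xy
    L,W=np.array(L,float)[:,:2],np.array(W)[:,:2];l=L-L.mean(0);w=W-W.mean(0)
    a=np.arctan2((l[:,0]*w[:,1]-l[:,1]*w[:,0]).sum(),(l*w).sum());R=np.array([[np.cos(a),-np.sin(a)],[np.sin(a),np.cos(a)]])
    t=W.mean(0)-R@L.mean(0);return a,t,np.linalg.norm(L@R.T+t-W,axis=1)
E
python3 - <<'E'
from rig import ctrl
from h import *
import pickle
c=ctrl.capture("top");pickle.dump(c,open("top0.pkl","wb"))
f=lambda u,v:((u+.5)/3.6+185-.5,(v+.5)/3.6+215-.5)
L=[(-70,-75),(-70,157),(100,157)];W=[ray(c,f(*p),16) for p in((387,275),(234,534),(38,426))]
a,t,r=fit2d(L,W);print("press",a,t,r)
Rm=np.array([[np.cos(a),-np.sin(a)],[np.sin(a),np.cos(a)]])
P=lambda p:np.r_[Rm@p[:2]+t,p[2]]
for n,p in dict(platetop=(-30,130,200.5),hooktip=(-55,130,188),tab=(-25,10,194),grip=(86,-50,268)).items():
    w=P(np.array(p,float));q=proj(c,w)[0];print(n,w.round(1),((q-[185,215])*3.6).round())
# tray: rim corners z16
for p in((550,265),(684,162),(644,372)):print("tray",ray(c,f(*p),16).round(1))
print("beaker",ray(c,f(526,290),62),ray(c,f(527,352),0))
E
```

```text
press 0.654489634325447 [541.6772773  207.52143337] [2.36728734 1.46997065 1.61909805]
platetop [438.7 292.4 200.5] [169. 389.]
hooktip [418.9 277.2 188. ] [203. 412.]
tab [515.8 200.2 194. ] [258. 243.]
grip [640.3 220.2 268. ] [152.  56.]
tray [487.3 -10.   16. ]
tray [ 523.7 -143.6   16. ]
tray [378.9 -37.6  16. ]
beaker [458.72009603  23.78549183  62.        ] [435.28223756  33.20338341   0.        ]
```

```bash
cat >> h.py <<'E'
A=0.6545;T0=np.array([541.7,207.5])
def setpress(a,t):
    global A,T0;A=a;T0=np.array(t)
def P(x,y,z):
    return np.r_[T0+[np.cos(A)*x-np.sin(A)*y,np.sin(A)*x+np.cos(A)*y],z]
def need(s,target=None,yaw=None):
    """tool-frame shift (mm) at the present orientation and turn (units of 6 deg) to a tool-down pose with x at yaw"""
    R=Ro.from_quat(s["ee_rot"],scalar_first=True)
    out=[]
    if target is not None: out.append(R.inv().apply(np.array(target)-s["eef_pos"]).round(1))
    if yaw is not None:
        g=Ro.from_euler("z",yaw)*Ro.from_euler("x",np.pi)
        out.append(((R.inv()*g).as_rotvec()*180/np.pi/6).round(2))
    return out
E
python3 - <<'E'
from rig import ctrl
from h import *
s=ctrl.sense()
print(need(s,(340,190,290),A))
E
```

```text
[array([ 387.8, -560.2,  -58.5]), array([-0.01, -0.  , -2.25])]
```

```bash
python3 -m inch '30 -22 -6 0 0 0;30 -22 -6 0 0 0;30 -22 -6 0 0 0;30 -22 -6 0 0 0;30 -22 -6 0 0 0;30 -22 -6 0 0 0;30 -22 -6 0 0 0;30 -22 -6 0 0 0;30 -22 -6 0 0 0;30 -22 -6 0 0 0' 1 
python3 -m inch '8 -34 0 0 0 0;8 -34 0 0 0 0;8 -34 0 0 0 0;8 -34 0 0 0 0;8 -34 0 0 0 0;8 -34 0 0 0 0;8 -34 0 0 0 0;8 -34 0 0 0 -0.75;8 -34 0 0 0 -0.75;8 -34 0 0 0 -0.75'
python3 -m inch '0 0 0 0 0 0;0 0 0 0 0 0;0 0 0 0 0 0;0 0 0 0 0 0;0 0 0 0 0 0;0 0 0 0 0 0;0 0 0 0 0 0;0 0 0 0 0 0;0 0 0 0 0 0;0 0 0 0 0 0'
python3 - <<'E'
from rig import ctrl
from h import *
import pickle
print(ctrl.sense()["joints"])
im=[]
for n in("scene","top","wrist"):
    c=ctrl.capture(n);pickle.dump(c,open(n+"1.pkl","wb"));im.append(c["image"][:,:,::-1])
    print(n,proj(c,[P(-30,130,200.5),P(0,0,145),[447,-92,4]]).round())
a=im[0][150:330,200:400]
cv2.imwrite("pics/m.png",np.vstack([np.hstack([cv2.resize(im[2],(400,300)),cv2.resize(a,(400,300))]),np.zeros((1,800,3),np.uint8),np.hstack([cv2.resize(im[1][190:340,180:380],(400,298)),cv2.resize(im[1],(400,298))])]))
E
```

```text
time_s: 0.98
eef_pos: [398.5, -154.8, 291.6]
ee_rot: [0.0, 0.978, 0.208, 0.0]
force: [-0.3, -1.1, -0.4]
grip_width: 1.005
grip_force: 0.0
time_s: 1.82
eef_pos: [324.2, 186.0, 291.3]
ee_rot: [-0.0, 0.946, 0.323, 0.0]
force: [1.4, -0.9, 0.2]
grip_width: 1.002
grip_force: 0.0
time_s: 2.65
eef_pos: [325.0, 184.3, 291.3]
ee_rot: [-0.0, 0.947, 0.321, -0.0]
force: [0.4, 0.5, 0.6]
grip_width: 1.001
grip_force: 0.0
[ 1.99401609e-01 -7.64408081e-02  1.78268105e+00  9.33626778e-06
  1.43536493e+00  1.11608766e+00]
scene [[214. 212.]
 [264. 229.]
 [306. 339.]]
top [[232. 323.]
 [252. 283.]
 [370. 291.]]
wrist [[283. -19.]
 [472. -33.]
 [540. 253.]]
```

View pics/m.png

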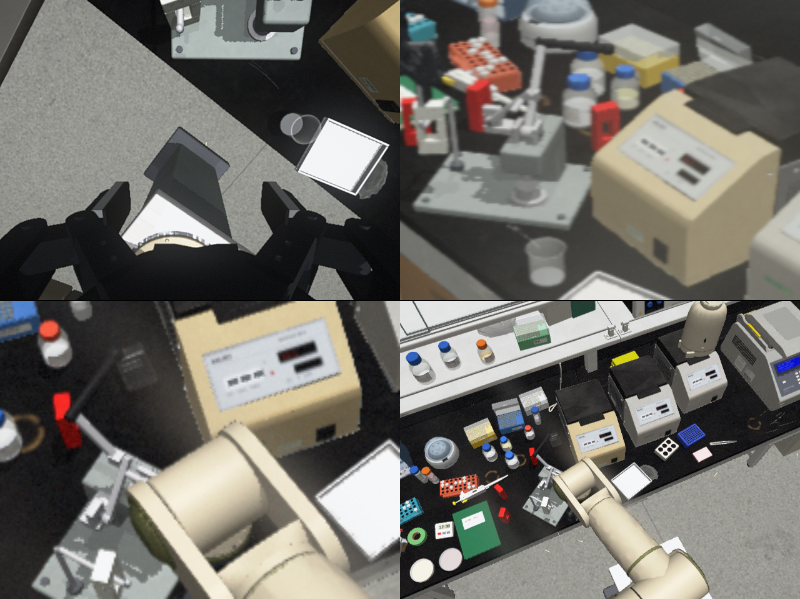

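Wrist panel (top left): tray whole at about (343,160), beaker at (298,125), press base at the top. Scene panel: the white plate hangs on the hook at (430,130) in the panel, and the red lookalikes stand separately. Predictions agree with what I see, so I go above the plate.

Run:
```python
from rig import ctrl
from h import *
s=ctrl.sense();print(need(s,P(-30,130,240),A))
c=__import__("pickle").load(open("wrist1.pkl","rb"))
g=cv2.inRange(c["image"],(215,215,215),(255,255,255))
n,l,st,ce=cv2.connectedComponentsWithStats(g)
for i in range(1,n):
    if st[i,4]>1500:
        print(st[i],ce[i]);
        r=cv2.minAreaRect(np.argwhere(l==i)[:,::-1].astype(np.float32));b=[ray(c,p,10) for p in cv2.boxPoints(r)];print(np.round(b,0).tolist(),np.mean(b,0),np.linalg.norm(np.diff(b,axis=0),axis=1))
```

```text
[array([156. , -16.4,  51.3]), array([ 0., -0., -0.])]
[ 477  193  143  119 8420] [542.94216152 251.03218527]
[[376.0, -45.0, 10.0], [485.0, -4.0, 10.0], [523.0, -149.0, 10.0], [412.0, -203.0, 10.0]] [ 449.08769165 -100.19628674   10.        ] [116.6833766  150.5186581  122.83068327]
[ 196  311  170   81 5583] [267.65269568 357.35823034]
[[18.0, 158.0, 10.0], [156.0, 168.0, 10.0], [157.0, -40.0, 10.0], [9.0, -65.0, 10.0]] [85.02350446 55.22703018 10.        ] [137.95931757 208.54269605 150.05325632]
```

```bash
python3 -m inch '22 -2.4 2 0 0 0;22 -2.4 3 0 0 0;22 -2.4 3 0 0 0;22 -2.4 6 0 0 0;22 -2.4 7 0 0 0;22 -2.4 10 0 0 0;24 -2.4 10 0 0 0;0 0 10 0 0 0;0 0 0 0 0 0;0 0 0 0 0 0'
python3 - <<'E'
from rig import ctrl
from h import *
s=ctrl.sense();print(need(s,P(-30,130,162),A))
im=[]
for n in("scene","wrist"):
    c=ctrl.capture(n);im.append(c["image"][:,:,::-1])
    print(n,proj(c,[P(-30,130,200.5),P(-30,130,105)]).round())
cv2.imwrite("pics/m2.png",np.hstack([cv2.resize(im[0][160:280,150:310],(400,300)),cv2.resize(im[1],(400,300))]))
E
```

```text
time_s: 3.63
eef_pos: [438.0, 292.4, 240.1]
ee_rot: [0.0, 0.947, 0.321, -0.001]
force: [-0.2, 0.2, 0.4]
grip_width: 0.999
grip_force: 0.0
[array([ 0.7,  0.5, 78.1]), array([-0.  ,  0.01,  0.  ])]
scene [[214. 212.]
 [217. 241.]]
wrist [[312. 265.]
 [312. 225.]]
```

View pics/m2.png

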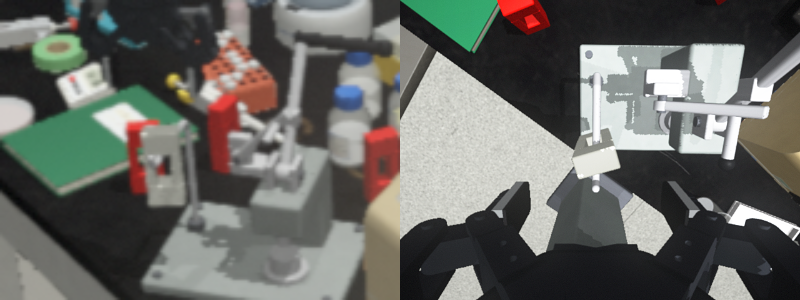

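The scene panel shows the white plate hanging on the hook at (163,165) in the panel. The wrist panel shows its top between the fingers at (597,160), turned a few degrees. It is centred, so I descend and grip.

```bash
python3 -m inch '0 0 10 0 0 0;0 0 12 0 0 0;0 0 12 0 0 0;0 0 12 0 0 0;0 0 12 0 0 0;0 0 10 0 0 0;0 0 8 0 0 0;0 0 2 0 0 0;0 0 0 0 0 0;0 0 0 0 0 0' 1
python3 -m inch '0 0 0 0 0 0;0 0 0 0 0 0;0 0 0 0 0 0;0 0 0 0 0 0;0 0 0 0 0 0;0 0 0 0 0 0;0 0 0 0 0 0;0 0 0 0 0 0;0 0 0 0 0 0;0 0 0 0 0 0' 0 40
```

```text
time_s: 4.57
eef_pos: [438.7, 292.8, 162.8]
ee_rot: [-0.0, 0.947, 0.321, 0.0]
force: [0.6, 0.7, -0.1]
grip_width: 0.997
grip_force: 0.0
time_s: 5.4
eef_pos: [438.6, 293.0, 162.8]
ee_rot: [-0.0, 0.947, 0.321, 0.0]
force: [-2.6, 1.2, 5.3]
grip_width: 0.499
grip_force: 40.2
```

```bash
python3 -m inch '0 0 -4 0 0 0;0 0 -5 0 0 0;0 0 -5 0 0 0;0 0 -5 0 0 0;0 0 -4 0 0 0;0 0 0 0 0 0;0 0 0 0 0 0;-3 0 0 0 0 0;-7 0 0 0 0 0;-8 0 0 0 0 0'
python3 -m inch '-8 0 0 0 0 0;-8 0 0 0 0 0;-8 0 0 0 0 0;-8 0 0 0 0 0;-8 0 0 0 0 0;-8 0 0 0 0 0;-8 0 0 0 0 0;-4 0 0 0 0 0;0 0 0 0 0 0;0 0 0 0 0 0'
python3 - <<'E'
from rig import ctrl
from h import *
s=ctrl.sense();print(s["force"],s["grip_force"],need(s,(448,-95,200),A))
im=[]
for n in("scene","wrist"):
    c=ctrl.capture(n);im.append(c["image"][:,:,::-1])
cv2.imwrite("pics/m3.png",np.hstack([cv2.resize(im[0][160:310,150:350],(400,300)),cv2.resize(im[1],(400,300))]))
E
```

```text
time_s: 6.23
eef_pos: [423.6, 281.3, 184.9]
ee_rot: [0.0, 0.947, 0.321, -0.0]
force: [0.3, -0.9, -0.7]
grip_width: 0.498
grip_force: 40.6
time_s: 7.07
eef_pos: [376.7, 245.2, 185.5]
ee_rot: [-0.0, 0.947, 0.321, 0.0]
force: [0.1, 0.2, -0.3]
grip_width: 0.499
grip_force: 40.6
[ 0.12242755  0.18851147 -0.34384408] 40.622330121695995 [array([-150.5,  313.3,  -14.6]), array([ 0., -0., -0.])]
```

View pics/m3.png

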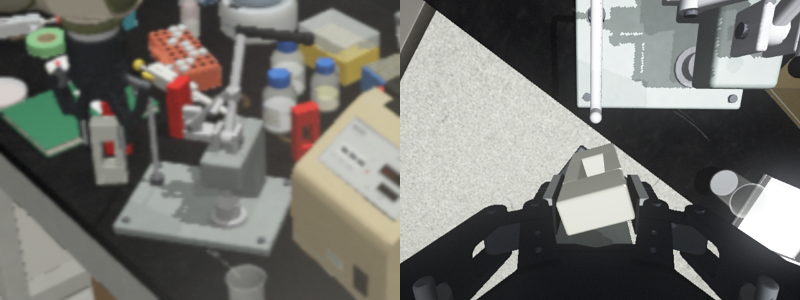

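The plate is off the hook and in the fingers: scene panel (108,150), wrist panel (598,205). Next I carry it to the tray.

```bash
python3 -m inch '-7 14 0 0 0 0;-12 24 -1 0 0 0;-15 32 -2 0 0 0;-16 34 -2 0 0 0;-17 35 -2 0 0 0;-17 35 -2 0 0 0;-17 35 -2 0 0 0;-17 35 0 0 0 0;-14 30 0 0 0 0;-10 20 0 0 0 0'
python3 -m inch '-6 12 0 0 0 0;-3 7 5 0 0 0;0 0 12 0 0 0;0 0 16 0 0 0;0 0 18 0 0 0;0 0 18 0 0 0;0 0 16 0 0 0;0 0 8 0 0 0;0 0 3 0 0 0;0 0 0 0 0 0'
python3 - <<'E'
from rig import ctrl
from h import *
s=ctrl.sense();print(s["force"],s["grip_force"],need(s,(448,-95,63),A))
im=[]
for n in("scene","top"):
    c=ctrl.capture(n);im.append(c["image"][:,:,::-1])
    print(proj(c,[(448,-95,4)]))
cv2.imwrite("pics/m4.png",np.hstack([cv2.resize(im[0][250:400,200:400],(400,300)),cv2.resize(im[1][200:350,270:470],(400,300))]))
E
```

```text
time_s: 8.0
eef_pos: [443.5, -77.4, 196.3]
ee_rot: [0.0, 0.947, 0.32, 0.0]
force: [0.5, 0.8, -0.9]
grip_width: 0.501
grip_force: 40.8
time_s: 8.83
eef_pos: [447.3, -94.4, 100.0]
ee_rot: [-0.0, 0.947, 0.322, -0.0]
force: [-0.2, -0.6, -0.5]
grip_width: 0.499
grip_force: 40.8
[-0.2161265  -0.62347105 -0.53854595] 40.773749984800816 [array([ 0.2,  0.9, 37. ]), array([-0.01,  0.  ,  0.01])]
[[306.86778532 339.96295204]]
[[370.88207339 290.19065986]]
```

View pics/m4.png

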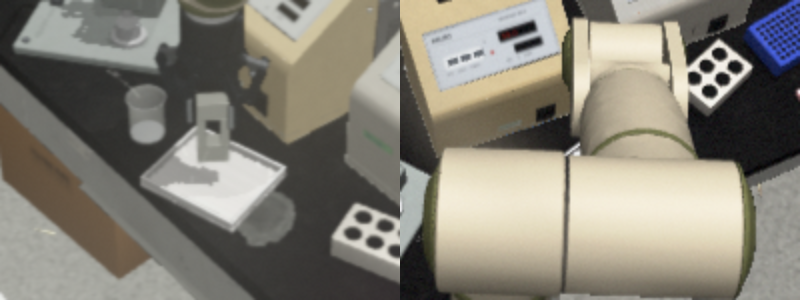

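The scene panel shows the plate upright at (212,125) over the tray, centred. I lower it and let go.

```bash
python3 -m inch '0 0 8 0 0 0;0 0 8 0 0 0;0 0 8 0 0 0;0 0 6 0 0 0;0 0 4 0 0 0;0 0 2 0 0 0;0 0 1 0 0 0;0 0 1 0 0 0;0 0 0 0 0 0;0 0 0 0 0 0'
python3 -m inch '0 0 0 0 0 0;0 0 0 0 0 0;0 0 0 0 0 0;0 0 0 0 0 0;0 0 0 0 0 0;0 0 0 0 0 0;0 0 0 0 0 0;0 0 0 0 0 0;0 0 0 0 0 0;0 0 0 0 0 0' 1
python3 -m inch '0 0 -5 0 0 0;0 0 -15 0 0 0;0 0 -25 0 0 0;0 0 -30 0 0 0;0 0 -30 0 0 0;0 0 -30 0 0 0;0 0 -30 0 0 0;0 0 -20 0 0 0;0 0 -10 0 0 0;0 0 0 0 0 0'
python3 - <<'E'
from rig import ctrl
from h import *
s=ctrl.sense();print(need(s,P(-25,-30,258),A),s["joints"])
im=[]
for n in("scene","wrist"):
    c=ctrl.capture(n);im.append(c["image"][:,:,::-1])
cv2.imwrite("pics/m5.png",np.hstack([cv2.resize(im[0][200:350,200:400],(400,300)),cv2.resize(im[1],(400,300))]))
E
```

```text
time_s: 9.77
eef_pos: [447.5, -95.1, 62.5]
ee_rot: [0.0, 0.947, 0.321, 0.0]
force: [0.0, -0.4, -1.4]
grip_width: 0.502
grip_force: 40.8
time_s: 10.6
eef_pos: [447.3, -95.0, 62.3]
ee_rot: [-0.0, 0.947, 0.321, 0.0]
force: [-0.5, 0.4, -0.4]
grip_width: 0.999
grip_force: 0.0
time_s: 11.43
eef_pos: [448.0, -95.3, 259.8]
ee_rot: [0.002, 0.947, 0.321, 0.002]
force: [1.4, -0.4, 0.1]
grip_width: 1.002
grip_force: 0.0
[array([ 233.7, -153.2,    1.7]), array([ 0.04, -0.02,  0.  ])] [-4.66318361e-01  1.39606966e-01  1.64062640e+00  2.22102667e-05
  1.35662511e+00  4.49949028e-01]
```

View pics/m5.png

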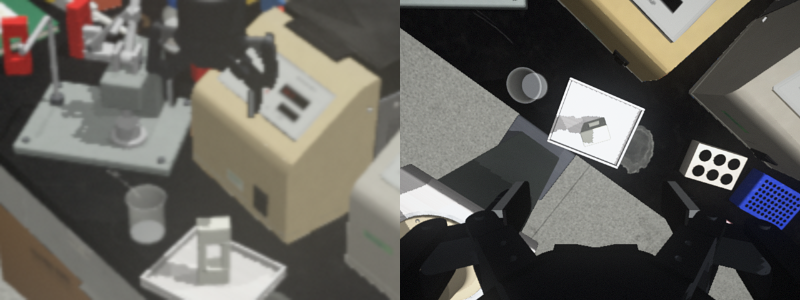

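Scene panel: the plate stands in the tray at (213,250). The wrist view agrees (595,128) and the beaker is unmoved. Next I check how far the tan machine is from the gripper's path.

Run:
```python
from h import *
import pickle
c=pickle.load(open("top0.pkl","rb"));s=pickle.load(open("scene1.pkl","rb"))
f=lambda u,v:((u+.5)/3.6+185-.5,(v+.5)/3.6+215-.5)
for p in((373,228),(628,145)):print("foot",ray(c,f(*p),0).round())
# scene1 panel corner: front-left foot (593,170), front-left lower top (600,100), back top-left (690,35)
g=lambda u,v:(200+(u-400)/2,150+v*.6)
print("scene foot",ray(s,g(594,172),0).round(), ray(s,g(685,258),0).round())
def tri(a,b):
    Ps=[]
    for x in(c,s):
        R,t,K=cam(x);Ps.append(K@np.c_[R,t])
    X=cv2.triangulatePoints(Ps[0],Ps[1],np.array(a,float),np.array(b,float));return (X[:3]/X[3]).ravel()
print("top left-back corner of black lid",tri((250,155),g(690,35)).round(), "front low top-left",tri(f(368,170),g(597,118)).round())
print("handle ball",P(86,-97,268),"final grip",P(-84,-50,269))
```

```text
foot [579. 100.   0.]
foot [ 562. -114.    0.]
scene foot [664. 216.   0.] [611. -49.   0.]
top left-back corner of black lid [771. 105. 308.] front low top-left [559. 104. 203.]
handle ball [668.97828353 182.89840369 268.        ] final grip [505.49652984 116.69631754 269.        ]
```

```bash
python3 -m inch '10 -6 0 0 0 0;20 -13 0 0 0 0;28 -18 0 0 0 0;32 -21 0 0 0 0;34 -22 0 0 0 0;34 -22 0 0 0 0;32 -21 0 0 0 0;24 -16 0 0 0 0;14 -10 0 0 0 0;6 -4 0 0 0 0' 0 40
python3 -m inch '0 0 6 0 0 0;0 0 12 0 0 0;0 0 12 0 0 0;0 0 12 0 0 0;0 0 12 0 0 0;0 0 10 0 0 0;0 0 8 0 0 0;0 0 4 0 0 0;0 0 0 0 0 0;0 0 0 0 0 0'
python3 - <<'E'
from rig import ctrl
from h import *
s=ctrl.sense();print(s["force"],need(s,P(-25,-30,182),A),need(s,P(-25,76,182),A))
c=ctrl.capture("scene");d=ctrl.capture("wrist")
cv2.imwrite("pics/m6.png",np.hstack([cv2.resize(c["image"][130:280,180:380,::-1],(400,300)),cv2.resize(d["image"][:,:,::-1],(400,300))]))
E
```

```text
time_s: 12.37
eef_pos: [539.6, 171.0, 255.5]
ee_rot: [-0.0, 0.947, 0.323, -0.001]
force: [-0.2, -0.0, 0.1]
grip_width: 0.002
grip_force: 0.0
time_s: 13.2
eef_pos: [540.0, 168.6, 181.5]
ee_rot: [0.0, 0.947, 0.321, 0.0]
force: [0.1, 0.2, 0.7]
grip_width: 0.001
grip_force: 0.0
[0.06107172 0.21926907 0.73469357] [array([ 0. ,  0.2, -0.5]), array([ 0., -0., -0.])] [array([   0. , -105.8,   -0.5]), array([ 0., -0., -0.])]
```

View pics/m6.png

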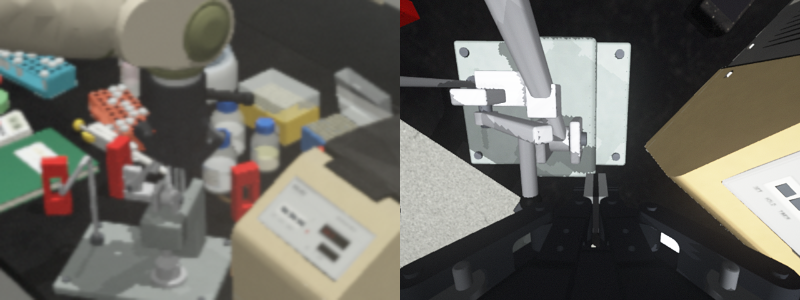

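The wrist panel shows the shut fingers at (597,190), the catch pin and ball to their left at (528,185), and the lever bar behind at (520,45). The way is clear, so I push left.

```bash
python3 -m inch '0 -5 0 0 0 0;0 -8 0 0 0 0;0 -8 0 0 0 0;0 -8 0 0 0 0;0 -8 0 0 0 0;0 -8 0 0 0 0;0 -8 0 0 0 0;0 -8 0 0 0 0;0 -8 0 0 0 0;0 -8 0 0 0 0'
python3 -m inch '0 -8 0 0 0 0;0 -8 0 0 0 0;0 -6 0 0 0 0;0 -4 0 0 0 0;0 -3 0 0 0 0;0 0 0 0 0 0;0 0 0 0 0 0;0 0 0 0 0 0;0 0 0 0 0 0;0 0 0 0 0 0'
python3 - <<'E'
from rig import ctrl
from h import *
s=ctrl.sense();print(s["force"])
c=ctrl.capture("scene");d=ctrl.capture("wrist")
print(proj(d,[P(-30,10,194),P(-30,106,198),P(-30,94,206),P(-30,85,211)]))
cv2.imwrite("pics/m7.png",np.hstack([cv2.resize(c["image"][130:280,180:380,::-1],(400,300)),cv2.resize(d["image"][:,:,::-1],(400,300))]))
E
```

```text
time_s: 14.13
eef_pos: [492.4, 230.7, 181.3]
ee_rot: [-0.0, 0.947, 0.321, 0.0]
force: [0.3, 0.7, 0.0]
grip_width: 0.004
grip_force: 0.3
time_s: 14.97
eef_pos: [475.5, 252.8, 181.3]
ee_rot: [-0.0, 0.947, 0.321, 0.0]
force: [-0.1, -0.5, 0.1]
grip_width: 0.0
grip_force: 0.0
[-0.14755468 -0.48105138  0.09212658]
[[470.93200984 321.31102109]
 [235.93658068 326.09174219]
 [263.08543293 336.83246227]
 [285.82891012 344.20861972]]
```

View pics/m7.png

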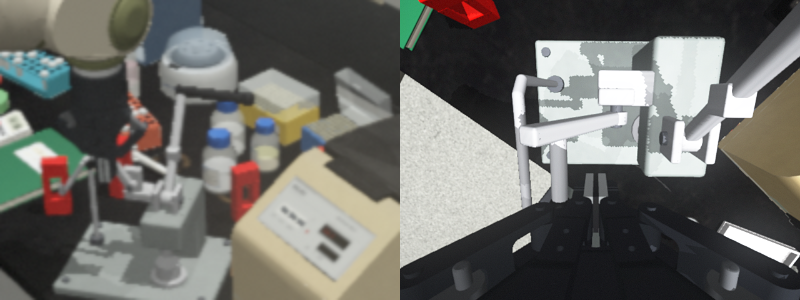

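The catch now lies over to the left (pin at about (558,190) in the wrist panel, roughly 1.35 rad) and the lever is still at rest. I back off, rise and turn the gripper 90° for the handle.

```bash
python3 -m inch '0 6 0 0 0 0;0 4 -5 0 0 0;0 0 -15 0 0 0;0 0 -20 0 0 0;0 0 -24 0 0 0;0 0 -24 0 0 -1.1;0 0 -24 0 0 -1.1;0 0 -20 0 0 -1.1;0 0 -12 0 0 -1.1;0 0 -6 0 0 -1.1' 
python3 -m inch '0 0 0 0 0 -1.1;0 0 0 0 0 -1.1;0 0 0 0 0 -1.1;0 0 0 0 0 -1.1;0 0 0 0 0 -1.1;0 0 0 0 0 -1.1;0 0 0 0 0 -1.1;0 0 0 0 0 -1.1;0 0 0 0 0 -0.7;0 0 0 0 0 0' 1
python3 - <<'E'
from rig import ctrl
from h import *
s=ctrl.sense();print(s["joints"],need(s,P(86,-50,330),A+np.pi/2))
E
```

```text
time_s: 15.9
eef_pos: [482.0, 244.7, 333.8]
ee_rot: [0.001, 0.815, 0.579, 0.002]
force: [0.6, 0.2, -0.3]
grip_width: 0.001
grip_force: 0.0
time_s: 16.73
eef_pos: [481.6, 244.6, 331.7]
ee_rot: [0.0, 0.441, 0.897, 0.0]
force: [-0.4, -0.0, 0.0]
grip_width: 0.997
grip_force: 0.0
[ 2.52966532e-01  2.99406188e-01  1.25802259e+00 -4.33761009e-05
  1.58377039e+00 -4.03685075e-01] [array([-116.2,  110.8,    1.8]), array([0.  , 0.  , 0.02])]
```

```bash
python3 -m inch '-6 6 0 0 0 0;-12 11 0 0 0 0;-18 17 0 0 0 0;-20 19 0 0 0 0;-20 19 0 0 0 0;-18 17 0 0 0 0;-12 12 0 0 0 0;-7 7 0 0 0 0;-3 3 2 0 0 0;0 0 0 0 0 0'
python3 - <<'E'
from rig import ctrl
from h import *
s=ctrl.sense();print(s["joints"],need(s,P(86,-50,248),A+np.pi/2))
c=ctrl.capture("scene");d=ctrl.capture("wrist")
print(proj(d,[P(86,-50,268),P(86,-3,268),P(86,-97,268)]).round(),proj(c,[P(86,-50,268),P(86,-3,268),P(86,-97,268)]).round())
cv2.imwrite("pics/m8.png",np.hstack([cv2.resize(c["image"][130:280,180:380,::-1],(400,300)),cv2.resize(d["image"][:,:,::-1],(400,300))]))
E
```

```text
time_s: 17.57
eef_pos: [640.9, 219.9, 328.0]
ee_rot: [-0.001, 0.443, 0.896, -0.0]
force: [-0.3, 0.6, -0.0]
grip_width: 1.0
grip_force: 0.0
[ 1.58029927e-01  6.62981829e-01  7.19589156e-01 -4.28802324e-05
  1.76042274e+00 -4.93997772e-01] [array([ 0.5, -0.2, 80. ]), array([-0.01, -0.01, -0.02])]
[[313. 253.]
 [313. 175.]
 [313. 322.]] [[288. 177.]
 [272. 175.]
 [305. 179.]]
```

View pics/m8.png

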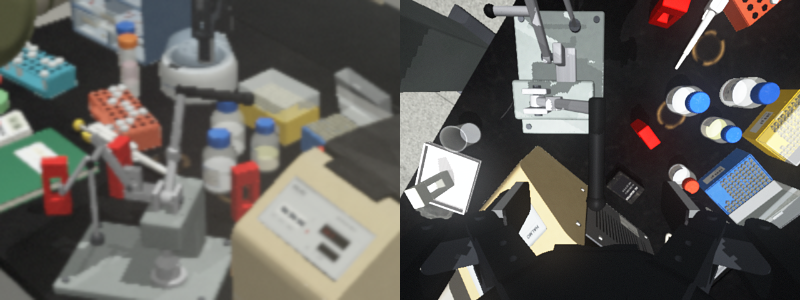

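The wrist panel shows the handle at x≈596, running from y 100 to 205, centred between the open fingers as predicted. The catch is to the left and the plate is in the tray at (435,185). I descend and grip.

```bash
python3 -m inch '0 0 6 0 0 0;0 0 12 0 0 0;0 0 14 0 0 0;0 0 14 0 0 0;0 0 12 0 0 0;0 0 10 0 0 0;0 0 8 0 0 0;0 0 4 0 0 0;0 0 0 0 0 0;0 0 0 0 0 0' 1
python3 -m inch '0 0 0 0 0 0;0 0 0 0 0 0;0 0 0 0 0 0;0 0 0 0 0 0;0 0 0 0 0 0;0 0 0 0 0 0;0 0 0 0 0 0;0 0 0 0 0 0;0 0 0 0 0 0;0 0 0 0 0 0' 0 50
python3 - <<'E'
from h import *
# way of the grip point, per equal steps of the lever: press -x = tool ? ; print dx,dz
th=np.linspace(0,1.17,21);a=.611-th
x=150*np.sin(a);z=150*np.cos(a);print(np.c_[np.diff(x),np.diff(z)].round(1).tolist(),x[-1],z[-1])
E
```

```text
time_s: 18.5
eef_pos: [640.2, 220.6, 249.8]
ee_rot: [0.0, 0.442, 0.897, 0.0]
force: [0.4, 0.1, 0.6]
grip_width: 0.998
grip_force: 0.0
time_s: 19.33
eef_pos: [640.5, 220.8, 249.6]
ee_rot: [0.001, 0.442, 0.897, 0.001]
force: [4.0, 3.1, 0.4]
grip_width: 0.169
grip_force: 48.8
[[-7.3, 4.8], [-7.6, 4.4], [-7.8, 3.9], [-8.1, 3.5], [-8.2, 3.0], [-8.4, 2.5], [-8.5, 2.0], [-8.6, 1.5], [-8.7, 1.0], [-8.8, 0.5], [-8.8, -0.0], [-8.8, -0.5], [-8.7, -1.1], [-8.6, -1.6], [-8.5, -2.1], [-8.4, -2.6], [-8.2, -3.0], [-8.0, -3.5], [-7.8, -4.0], [-7.6, -4.4]] -79.55080160370035 127.16788102429287
```

```bash
python3 -m inch '0 -7.3 -4.8 0 0 0;0 -7.6 -4.4 0 0 0;0 -7.8 -3.9 0 0 0;0 -8 -3.5 0 0 0;0 -8.2 -3 0 0 0;0 -8.4 -2.5 0 0 0;0 -8.5 -2 0 0 0;0 -8.6 -1.5 0 0 0;0 -8.7 -1 0 0 0;0 -8.8 -0.5 0 0 0' 0 50
python3 -m inch '0 -8.8 0 0 0 0;0 -8.8 0.5 0 0 0;0 -8.7 1 0 0 0;0 -8.6 1.5 0 0 0;0 -8.5 2 0 0 0;0 -8.4 2.5 0 0 0;0 -8.2 3 0 0 0;0 -8 3.5 0 0 0;0 -7.8 4 0 0 0;0 -7.6 4.4 0 0 0'
python3 -m inch '0 0 0 0 0 0;0 0 0 0 0 0;0 0 0 0 0 0;0 0 0 0 0 0;0 0 0 0 0 0;0 0 0 0 0 0;0 0 0 0 0 0;0 0 0 0 0 0;0 0 0 0 0 0;0 0 0 0 0 0'
python3 - <<'E'
from rig import ctrl
from h import *
s=ctrl.sense();print(s["force"],s["grip_force"],s["grip_width"])
p=s["eef_pos"]+[0,0,19];q=(Ro.from_euler("z",-A).apply(p-np.r_[T0,0]));print("grip in press frame",q,"angle",.611+np.arctan2(-q[0],q[2]-145),np.hypot(q[0],q[2]-145))
c=ctrl.capture("scene");d=ctrl.capture("top")
cv2.imwrite("pics/m9.png",np.hstack([cv2.resize(c["image"][130:355,150:450,::-1],(400,300)),cv2.resize(d["image"][190:340,200:400,::-1],(400,300))]))
E
```

```text
time_s: 20.17
eef_pos: [576.3, 172.4, 279.8]
ee_rot: [0.003, 0.442, 0.897, 0.004]
force: [5.8, 8.6, 14.5]
grip_width: 0.168
grip_force: 51.5
time_s: 21.0
eef_pos: [509.6, 121.2, 255.8]
ee_rot: [0.002, 0.442, 0.897, 0.003]
force: [4.7, 10.4, 6.8]
grip_width: 0.168
grip_force: 52.8
time_s: 21.83
eef_pos: [509.1, 120.9, 255.8]
ee_rot: [0.001, 0.442, 0.897, 0.002]
force: [-0.3, 6.5, 10.7]
grip_width: 0.169
grip_force: 52.8
[-0.28901019  6.54715169 10.71628652] 52.826018929481506 0.16856135347796608
grip in press frame [-78.53474312 -48.83615009 274.76810507] angle 1.1552291040481024 151.68212475056234
```

View pics/m9.png

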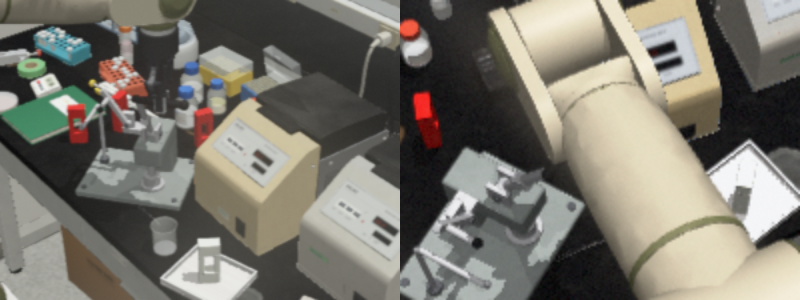

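The scene panel shows the lever at the gripper, the catch to the left, and the plate standing in the tray at (207,262). The lever is at about 1.155 rad, so I press a little further for margin.

```bash
python3 -m inch '0 -2 1.5 0 0 0;0 -2 1.5 0 0 0;0 -2 1.5 0 0 0;0 0 0 0 0 0;0 0 0 0 0 0;0 0 0 0 0 0;0 0 0 0 0 0;0 0 0 0 0 0;0 0 0 0 0 0;0 0 0 0 0 0'
python3 - <<'E'
from rig import ctrl
from h import *
s=ctrl.sense();print(s["force"],s["grip_force"],s["grip_width"])
p=s["eef_pos"]+[0,0,19];q=(Ro.from_euler("z",-A).apply(p-np.r_[T0,0]));print(q,.611+np.arctan2(-q[0],q[2]-145))
if s["grip_force"]>20 and np.linalg.norm(s["force"])<35: print(ctrl.finish_job())
E
```

```text
time_s: 22.77
eef_pos: [505.6, 118.2, 252.8]
ee_rot: [0.003, 0.442, 0.897, 0.004]
force: [1.4, 11.2, 17.8]
grip_width: 0.166
grip_force: 53.5
[ 1.43127032 11.15714467 17.7887545 ] 53.47699820995331 0.16599420879922583
[-82.98190129 -48.86044716 271.79209817] 1.190512688480639
the job is handed in; nothing more can be done
None
```

I handed the job in at about 23 s: the lockout plate stands in the tray, the catch is flipped to the left at about 1.35 rad, and the gripper holds the lever at about 1.19 rad, just short of its 1.2 rad stop (angles worked out from the camera images and arm pose; the verdict was not shown).

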